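# Find the hidden catch and spring the bur box open

### The job

Open the green bur box: touch down with the fingertips on the bare steel at either end of its flat front deck, feel along the deck from there for the round release plate that lies flush in the same steel, and press the plate all the way in so that the sprung lid swings open. Feel lightly, without leaning hard on anything, and leave everything else on the table where it stands. Finish with the hand clear and the lid standing fully open.

Things in the scene. Friction and masses are not known exactly. Their poses are not given: they have to be found in the camera images.
- bur_box: The bur box, a green steel box screwed to the table: 196 mm deep (its x), 330 mm wide (its y), 62 mm high. Origin at the centre of its underside, on the table; x points from the front to the hinged back, y along its width, z up. The front 76 mm of its top is a flat bare steel deck that does not move; behind the deck lies the green lid, level with it.
- deck_middle (a point): Middle of the front deck, on its top: 60 mm in front of the box's centre, 62 mm above the table; axes as the box's. The deck reaches 38 mm to front and back of it and 165 mm to either side; its outer 85 mm at each end are plain steel, 0.3 mm higher than the rest. The release plate's centre is on the deck's long middle line, up to 42 mm to either side of here: where must be felt or seen.
- release_plate (a joint): How far the plate is pressed in, in m: 0 at rest, 0.005 fully in. A round disc of bare steel 48 mm across in a 50 mm hole in the deck, its face 2 mm below the deck's; in pictures it shows as a thin circle. It moves straight down against a spring: starts to give at about 2 N, is fully in at about 5 to 6 N, rises when let go. From 4 mm on it draws the bolt that holds the lid.
- lid (a joint): Angle of the lid in rad: 0 shut, level with the deck; 1.25 fully open. A green steel plate 109 mm deep and 318 mm wide, hinged along the back of the box. Once the bolt is drawn a spring swings it up and back, away from the deck, to its stop in about two seconds and keeps it there. If a hand is in its way it only leans on it lightly.
- handpiece: Bystander, loose: motor handpiece standing in a brass twist socket on a round dark steel foot of 72 mm; 184 mm tall in all. Origin under the foot. Stands to the left (+y) of the box.
- stone_cone: Bystander, loose: cone of grey abrasive stone standing on its base, 30 mm across, 40 mm tall. Origin under its centre. In front of the box.
- gold_ring: Bystander, loose: cast gold-tone finger ring lying flat, 23 mm across, 6 mm high. Origin under its centre. In front of the box.
- spoon: Bystander, loose: white ceramic spoon lying flat, 120 mm long, 36 mm across the bowl, 14 mm high. Origin under its middle, x towards the bowl. In front of the box.
- oil_bottle: Bystander, loose: amber oil bottle, 42 mm across, 95 mm tall. Origin under its centre. To the right (-y) of the box.
- flask: Bystander, loose: empty casting flask, a dark steel tube 64 mm across and 70 mm tall, standing. Origin at the centre of its foot. To the right (-y) of the box.
- brush: Bystander, loose: brass brush with a wooden handle, 170 mm long, 20 mm high, lying behind the box. Origin under its middle.

How it is judged:
By the outcome, as a careful person would: the job done as asked, in the order asked, and still so for the second after the job is handed in, with the robot touching nothing.
It also fails if it takes over 48 s, if anything falls off the work surface, if the arm or the gripper's body presses on something with over 40 N, if the wrist force passes 120 N, or if a joint passes its speed limit or range.

### The arm

A 6-joint arm with a two-finger parallel gripper is mounted at the origin on the work surface. World frame = base frame: x ahead of the robot, y to its left, z up, the work surface at z = 0. Lengths are in mm, angles in rad, forces in N, time in s.
With the tool pointing down it reaches from about 350 to 875 mm from the base axis. Payload 4.2 kg.
Tool frame: the origin (TCP) lies at the very end of the fingers, on their centre line; the grasp point (between the pads) lies 19 mm behind it (arm.grasp_offset is the distance from the TCP to the grasp point, in mm); z points along the fingers, y is the direction in which the jaws open and shut (so a half turn about z gives the same grasp; the last joint's range is limited). The gripper opens to 85 mm and grips with 20 to 120 N. Pads are 22 mm wide; open, the fingers measure 114 mm over their backs; the gripper's body (76 mm by 85 mm) begins 54 mm behind the grasp point. The pads swing forward as they close: fully open they stand 13 mm farther back than shut.
Start: joints at [-1.038, 0.385, 0.008, 0, -1.194, -0.259], TCP at [169.011, -601.693, 231.312] pointing down, gripper open.
Joint ranges: [-3.14, 3.14], [-1.21, 2.06], [-1.07, 1.41], [-3.16, 2.05], [-2.99, -0.16], [-3.1, 3.1]. Speed limits (rad/s): [2.79, 2.79, 3.14, 3.14, 3.14, 3.14].

### API

Orientations are given as a unit quaternion [x, y, z, w].
In Python, from bench import arm gives the robot as it stands.
- The arm moves only by the tool arm_command, never from a script. Its argument "commands" is one flat list of numbers, 4 for each row, row after row: the shift along the tool's x, y, z in m, then the turn about the tool's z in degrees. In form: [tx, ty, tz, roll, tx, ty, tz, roll, ...]. A call has exactly 5 rows; each row shifts and turns the pose as measured when the row begins, along the tool's axes as they then stand; what a row does not reach is not made up. A row lasts 1/10 s, in which the tool goes at most 50 mm and 8.59 degrees, less where a joint would pass 70% of its speed; a pose out of reach is approached as far as the arm can. A call with a gripper value outside its range is refused whole. "jaw" is the opening, from 0 (shut) to 1 (fully open), set as the call begins (left out, the last holds). The fingers move at their own pace and stop on an object; the grip force is fixed at half the most. Time passes only in rows, so rows that do not move let the fingers close, or fill a call up. It gives the time, the measured TCP pose, the force and the opening at its end, in the units of the state.
- arm.read_state(): the state, without advancing time (a new reading comes with each control period).
- arm.get_image(name): name is "scene" or "top" or "wrist"; returns the picture (420x560x3 uint8, red, green, blue); there is no depth.
- arm.camera_info(name): a dict with "camera_matrix" (3x3 intrinsics, pixels), "world_from_camera" (4x4, takes a point from camera to world coordinates). Camera axes: x right, y down, z forward; pixel columns grow to the right and rows downward; lengths in mm; the calibration is good to about 2 mm. A picture is of the moment at which its call begins: read the wrist's pose just before it. camera_info takes no time and is no camera call; for the wrist camera it gives the pose at the moment of the call.
- arm.job_done(): hands the job in, once; it reports no verdict.
Trained networks look in the newest picture that a camera, given by its name, has taken for a name from the list of things; names that differ only in an ending like _2 or _b are one class to them, and where a whole thing is asked for, a point or a joint stands for the part that bears it (a point fixed in the world has none). Each returns a list of dicts, best first, with "confidence" (0 to 1); they miss things now and then, are a little off and sometimes report something else, mostly with a low value. They report only what shows in the picture. A call takes as long as a camera call.
- arm.regions_of(camera, target): "mask" (420x560 bool, what is visible of it).
- arm.place_of(camera, target): "centre" ([x, y, z] in mm, in the coordinates of the camera as it stood for that picture, good to about 4 mm: a listed point, or the origin of a listed thing).
The state is a dict: "clock": time; "joints": joint angles; "joint_vel": joint speeds; "joint_efforts": joint torques, N m; "position": TCP position; "ee_rot": TCP orientation; "contact_force": force on the tool from outside, world axes, zero at the start; "wrist_torque": the same for the moment, N m; "gripper_width": finger opening in mm.
Only numpy, scipy, OpenCV 4.12 (cv2) and the standard library are available. Lean on these libraries where they do the work, as an engineer would, in place of code of your own. Each camera call takes 0.05 s, during which the arm holds its last target.

## Working session

There is one attempt and no reset: what is moved stays moved. The work goes in short steps, Python scripts to look and compute and a tool call to move; the robot and the scene stay as the last step left them, time stands still between calls to the robot, and variables do not carry over. Pictures are saved under pics/ and viewed, and the job is handed in when it is done.

Besides the shell and the picture viewer there is one more tool, called as a command line: name --argument value ..., lists and objects as JSON in quotes. arm_command: Moves the arm, as the interface text tells. Its arguments: {"type":"object","properties":{"commands":{"type":"array"},"jaw":{"type":"number"}},"required":["commands"]}

```bash
mkdir -p pics; ls; python3 - <<'E'
from bench import arm
import cv2
s=arm.read_state()
for k,v in s.items(): print(k,v)
for n in ["scene","top"]:
    im=arm.get_image(n); cv2.imwrite(f"pics/{n}0.png",im[:,:,::-1])
    ci=arm.camera_info(n); print(n,ci)
    for t in ["bur_box","deck_middle","release_plate","handpiece"]:
        r=arm.place_of(n,t)
        import numpy as np
        for d in r[:2]:
            p=np.array(ci["world_from_camera"])@np.r_[d["centre"],1]
            print(t,d["confidence"],p[:3].round(1))
print(arm.camera_info("wrist"))
E
```

```text
pics
clock 0.0
joints [-1.03836728e+00  3.85544740e-01  6.59960365e-03 -4.91467989e-04
 -1.19396555e+00 -2.58597614e-01]
joint_vel [-0.00109929 -0.00048011 -0.00134046  0.00061948 -0.00214619  0.0003846 ]
joint_efforts [ 1.87809615e-03 -3.92289484e+01  1.88402510e+01  4.18630645e+00
 -4.58584007e-03 -4.93878943e-06]
position [ 168.86956848 -601.14534441  230.21955479]
ee_rot [-1.36398453e-01  9.90653467e-01  1.06356063e-03 -1.96547953e-04]
contact_force [ 0.26291715 -0.38186334  0.08966091]
wrist_torque [ 0.08014931 -0.05893797 -0.00270668]
gripper_width 85.26637141565824
scene {'camera_matrix': array([[504.68717965,   0.        , 278.08637465],
       [  0.        , 504.68717965, 208.82227728],
       [  0.        ,   0.        ,   1.        ]]), 'world_from_camera': array([[-8.62068118e-01,  3.09234730e-01, -4.01512693e-01,
         9.89001375e+02],
       [ 5.06361072e-01,  5.58250000e-01, -6.57233141e-01,
         6.75260500e+02],
       [ 2.09051475e-02, -7.69890134e-01, -6.37833957e-01,
         7.03848095e+02],
       [ 0.00000000e+00,  0.00000000e+00,  0.00000000e+00,
         1.00000000e+00]])}
bur_box 0.56 [584.3   9.4   1.3]
deck_middle 0.66 [523.8  21.1  61.1]Traceback (most recent call last):
  File "<stdin>", line 9, in <module>
ValueError: it knows: brush, bur_box, deck_middle, flask, gold_ring, handpiece, oil_bottle, spoon, stone_cone
```

```bash
python3 - <<'E'
from bench import arm
import cv2, numpy as np
for n in ["top"]:
    im=arm.get_image(n); cv2.imwrite(f"pics/{n}0.png",im[:,:,::-1])
    ci=arm.camera_info(n); print(n,ci)
    for t in ["bur_box","deck_middle","handpiece","oil_bottle","flask","stone_cone","gold_ring","spoon","brush"]:
        r=arm.place_of(n,t)
        for d in r[:2]:
            p=np.array(ci["world_from_camera"])@np.r_[d["centre"],1]
            print(t,d["confidence"],p[:3].round(1))
    r=arm.regions_of(n,"bur_box")
    m=r[0]["mask"].astype(np.uint8)
    print(cv2.minAreaRect(cv2.findNonZero(m)))
print(arm.camera_info("wrist"), arm.read_state()["clock"])
E
```

```text
top {'camera_matrix': array([[417.44786584,   0.        , 282.3251471 ],
       [  0.        , 417.44786584, 215.30871599],
       [  0.        ,   0.        ,   1.        ]]), 'world_from_camera': array([[ 1.71648482e-02, -9.87477858e-01,  1.56821073e-01,
         4.55189568e+02],
       [-9.99360849e-01, -1.20251793e-02,  3.36643469e-02,
         2.13706710e+01],
       [-3.13569956e-02, -1.57298684e-01, -9.87053121e-01,
         8.87299182e+02],
       [ 0.00000000e+00,  0.00000000e+00,  0.00000000e+00,
         1.00000000e+00]])}
bur_box 0.6 [583.6  17.5  -1.5]
handpiece 0.96 [674.4 270.2  -5.1]
oil_bottle 0.95 [ 610.8 -247.    -1.9]
flask 0.68 [ 497.6 -239.3   -1.4]
stone_cone 0.72 [418.8 -12.5  -2.6]
stone_cone 0.3 [440.2 167.5  -1.9]
gold_ring 0.54 [746.2  -1.1  -2.9]
gold_ring 0.39 [431.4 -87.9  -3.1]
spoon 0.63 [441.4 166.2  -1.4]
brush 0.84 [742.4  -4.6  -4.3]
((302.14019775390625, 216.7952880859375), (170.93641662597656, 100.11471557617188), 7.334379196166992)
{'camera_matrix': array([[351.17837173,   0.        , 280.44637709],
       [  0.        , 351.17837173, 215.47060453],
       [  0.        ,   0.        ,   1.        ]]), 'world_from_camera': array([[-2.70615449e-01,  9.18119159e-01,  2.89524592e-01,
         9.58521201e+01],
       [ 9.62687409e-01,  2.58237083e-01,  8.09108194e-02,
        -6.21923756e+02],
       [-4.80212607e-04,  3.00617397e-01, -9.53744699e-01,
         3.73959956e+02],
       [ 0.00000000e+00,  0.00000000e+00,  0.00000000e+00,
         1.00000000e+00]])} 0.7
```

View pics/scene0.png

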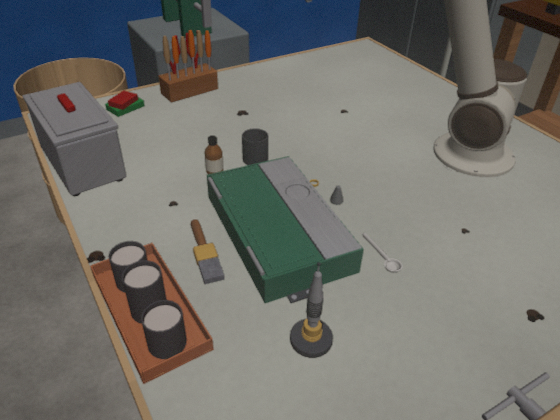

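View pics/top0.png

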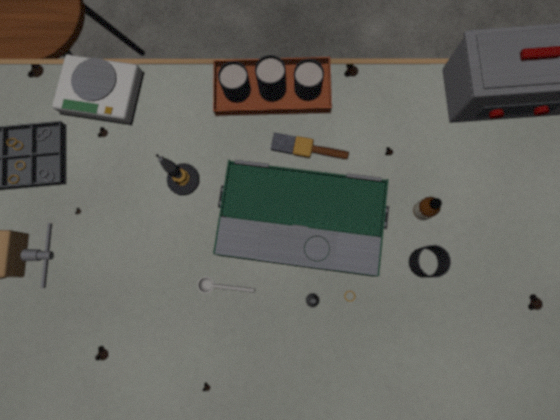

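The top view shows the box turned a few degrees. The deck runs from about (216,238) to (381,255), and a thin circle at about (317,248) looks like the plate. The scene view shows the same circle at about (298,190).

```bash
cat > h.py <<'E'
import numpy as np, cv2
from scipy.spatial.transform import Rotation as R
def ray(ci,u,v):
    K=ci["camera_matrix"];T=ci["world_from_camera"]
    d=T[:3,:3]@np.linalg.inv(K)@np.array([u,v,1.]);return T[:3,3],d
def onz(ci,u,v,z):
    o,d=ray(ci,u,v);return o+d*(z-o[2])/d[2]
def tri(a,b):
    o,d=a;p,e=b
    s=np.linalg.lstsq(np.c_[d,-e],p-o,rcond=None)[0]
    x=o+s[0]*d;y=p+s[1]*e;return (x+y)/2,np.linalg.norm(x-y)
def proj(ci,P):
    T=np.linalg.inv(ci["world_from_camera"]);c=T[:3,:3]@P+T[:3,3];q=ci["camera_matrix"]@c;return q[:2]/q[2]
E
python3 - <<'E'
import cv2,numpy as np
for n,(x0,x1,y0,y1) in dict(top=(200,400,150,290),scene=(195,370,145,305)).items():
    im=cv2.imread(f"pics/{n}0.png")[y0:y1,x0:x1]
    im=cv2.convertScaleAbs(im,alpha=1.6)
    cv2.imwrite(f"pics/{n}_crop.png",cv2.resize(im,None,fx=3.6,fy=3.6,interpolation=cv2.INTER_CUBIC))
E
```

```text
(no output)
```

View pics/top_crop.png

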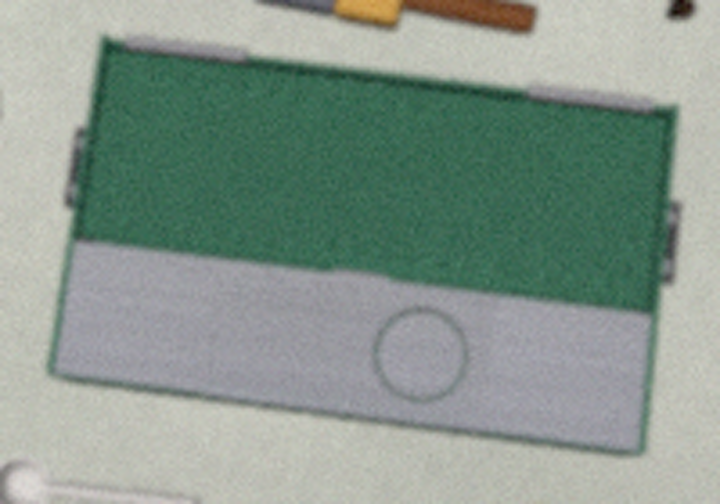

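View pics/scene_crop.png

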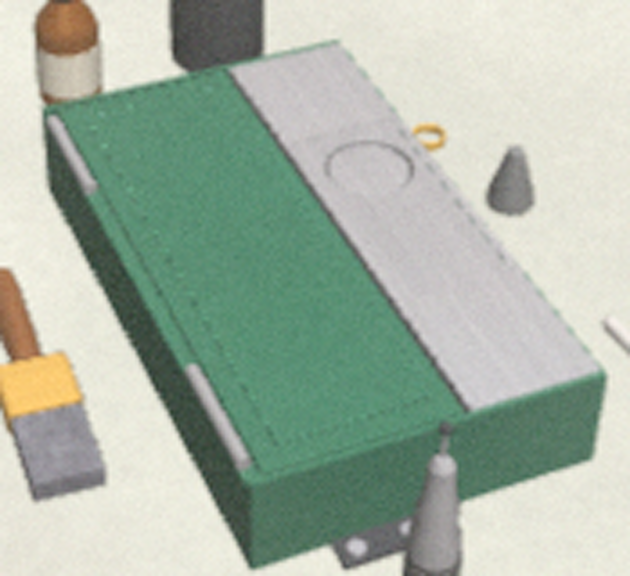

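```bash
python3 - <<'E'
from bench import arm
from h import *
ct=arm.camera_info("top");cs=arm.camera_info("scene")
f=lambda x,y,x0,y0:(x0+(x+.5)/3.6-.5,y0+(y+.5)/3.6-.5)
T={"BL":(105,38),"BR":(676,107),"FR":(643,453),"FL":(50,375),"C":(421,354)}
S={"BL":(252,475),"BR":(48,108),"FR":(338,42),"FL":(605,375),"C":(369,168)}
for k in T:
    a=f(*T[k],200,150);b=f(*S[k],195,145)
    p,g=tri(ray(ct,*a),ray(cs,*b)); z=62 if k!="C" else 60
    print(k,p.round(1),round(g,1),onz(ct,*a,z).round(1),onz(cs,*b,z).round(1))
    T[k]=(onz(ct,*a,z)+onz(cs,*b,z))/2
c=(T["BL"]+T["BR"]+T["FL"]+T["FR"])/4
y=(T["BL"]+T["FL"]-T["BR"]-T["FR"]);x=T["BL"]+T["BR"]-T["FL"]-T["FR"]
print(c,np.linalg.norm(y)/2,np.linalg.norm(x)/2,np.degrees(np.arctan2(-y[0],y[1])),np.degrees(np.arctan2(x[1],x[0])))
th=np.arctan2(-y[0],y[1]);ex=np.array([np.cos(th),np.sin(th),0]);ey=np.array([-np.sin(th),np.cos(th),0])
dm=c-60*ex;print("deck",dm,"plate off",(T["C"]-dm)@ex,(T["C"]-dm)@ey, "ends",dm+122*ey,dm-122*ey)
s=arm.read_state();print(R.from_quat(s["ee_rot"]).as_matrix().round(3))
for t in [("spoon"),"stone_cone","gold_ring","flask","oil_bottle","handpiece"]:
    arm
E
```

```text
BL [698.7 161.3  64.3] 0.7 [699.6 161.5  62. ] [697.4 159.7  62. ]
BR [ 660.5 -159.7   63. ] 3.4 [ 662.2 -161.    62. ] [ 658.9 -159.4   62. ]
FR [ 469.2 -138.4   61.3] 2.5 [ 470.2 -139.1   62. ] [ 469.  -136.5   62. ]
FL [506.8 185.7  60. ] 1.7 [507.3 184.8  62. ] [507.6 187.8  62. ]
C [521.1 -18.6  60.6] 2.4 [522.  -19.3  60. ] [519.8 -18.3  60. ]
[584.01644639  12.21493624  62.        ] 324.66115001901807 192.53083026509296 -6.704973337275238 -7.165814458750173
deck [524.42681527  19.22035294  62.        ] plate off 0.951429429078801 -38.208881046338156 ends [538.67116256 140.38593622  62.        ] [ 510.18246799 -101.94523033   62.        ]
[[-0.963 -0.27   0.   ]
 [-0.27   0.963  0.   ]
 [-0.     0.    -1.   ]]
```

The circle shows at box y ≈ -38 mm in both views. Next I'll shut the jaws and align the tool with the box.

arm_command --commands '[0,0,0,7.5,0,0,0,7.5,0,0,0,7.5,0,0,0,0,0,0,0,0]' --jaw 0

```text
clock: 1.2
position: [169.0, -601.7, 231.5]
ee_rot: [0.065, 0.998, -0.0, 0.0]
contact_force: [-0.1, 0.5, 0.1]
gripper_width: 12.3
```

```bash
cat > st.py <<'E'
from bench import arm
from h import *
import sys
s=arm.read_state()
p=np.array(s["position"]);M=R.from_quat(s["ee_rot"]).as_matrix()
th=np.radians(-6.93);ex=np.array([np.cos(th),np.sin(th),0]);ey=np.array([-np.sin(th),np.cos(th),0])
dm=np.array([524.4,19.2,62.])
print("t",round(s["clock"],2),"pos",p.round(1),"box",((p-dm)@ex).round(1),((p-dm)@ey).round(1),"w",round(s["gripper_width"],1),"F",np.round(s["contact_force"],2),"tau",np.round(s["wrist_torque"],2))
print("toolx in box",(M[:,0]@ex).round(3),(M[:,0]@ey).round(3),"z",M[:,2].round(3))
if len(sys.argv)>2:
    g=dm+ex*float(sys.argv[1])+ey*float(sys.argv[2]); g[2]=float(sys.argv[3])
    print("shift tool mm",(M.T@(g-p)).round(1))
E
python3 st.py 0 -115 160
```

```text
t 1.2 pos [ 169.  -601.7  231.5] box -277.9 -659.2 w 12.3 F [-0.08  0.47  0.06] tau [-0.05  0.04 -0.01]
toolx in box -1.0 0.01 z [ 0. -0. -1.]
shift tool mm [-272.6  546.9   71.4]
```

arm_command --commands '[-0.02,0.04,0.004,0,-0.02,0.04,0.004,0,-0.02,0.04,0.004,0,-0.02,0.04,0.004,0,-0.02,0.04,0.004,0]'

```text
clock: 1.7
position: [294.9, -415.1, 210.0]
ee_rot: [0.064, 0.998, -0.002, 0.0]
contact_force: [1.1, -0.7, 0.3]
gripper_width: -0.1
```

arm_command --commands '[-0.02,0.04,0.004,0,-0.02,0.04,0.004,0,-0.02,0.04,0.004,0,-0.02,0.04,0.004,0,-0.02,0.04,0.004,0]'

```text
clock: 2.2
position: [422.9, -221.0, 190.7]
ee_rot: [0.057, 0.998, -0.003, 0.003]
contact_force: [0.4, -0.6, 0.1]
gripper_width: -0.0
```

```bash
python3 st.py 0 -115 120
```

```text
t 2.2 pos [ 422.9 -221.   190.7] box -71.8 -250.7 w -0.0 F [ 0.35 -0.65  0.11] tau [-0.04 -0.03  0.02]
toolx in box -1.0 -0.006 z [ 0.005 -0.005 -1.   ]
shift tool mm [-72.2 135.6  70.5]
```

arm_command --commands '[-0.018,0.034,0.012,0,-0.018,0.034,0.014,0,-0.018,0.034,0.014,0,-0.018,0.034,0.014,0,0,0,0,0]'

```text
clock: 2.7
position: [516.6, -84.1, 136.8]
ee_rot: [0.047, 0.999, -0.003, 0.007]
contact_force: [-0.5, -0.1, -0.4]
gripper_width: 0.2
```

```bash
python3 st.py 0 -115 70; python3 - <<'E'
from bench import arm
import cv2
ci=arm.camera_info("wrist");im=arm.get_image("wrist"); cv2.imwrite("pics/w1.png",im[:,:,::-1])
im=arm.get_image("scene"); cv2.imwrite("pics/s1.png",im[:,:,::-1])
import pickle;pickle.dump(ci,open("w1.pkl","wb"))
E
```

```text
t 2.7 pos [516.6 -84.1 136.8] box 4.8 -103.5 w 0.2 F [-0.53 -0.11 -0.44] tau [0.01 0.1  0.04]
toolx in box -1.0 -0.027 z [ 0.013 -0.006 -1.   ]
shift tool mm [  6.  -11.   66.8]
```

View pics/w1.png

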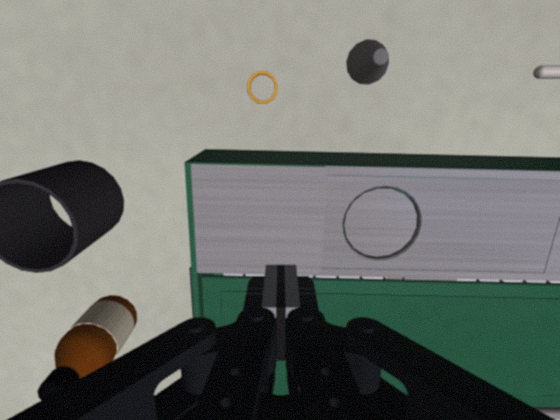

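View pics/s1.png

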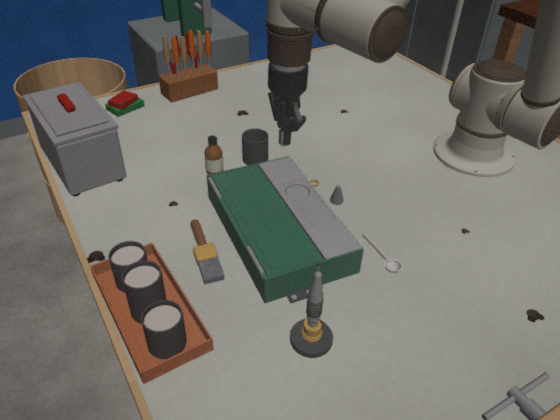

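```bash
python3 - <<'E'
import pickle
from h import *
ci=pickle.load(open("w1.pkl","rb"))
th=np.radians(-6.93);ex=np.array([np.cos(th),np.sin(th),0]);ey=np.array([-np.sin(th),np.cos(th),0])
dm=np.array([524.4,19.2,62.])
for n,u,v in [("circ",381,221),("FR",188,164),("step",322,166),("step2",321,270),("lstep",548,268)]:
    p=onz(ci,u,v,62);print(n,p.round(1),((p-dm)@ex).round(1),((p-dm)@ey).round(1))
E
```

```text
circ [520.  -18.5  62. ] 0.1 -38.0
FR [ 471.4 -137.3   62. ] -33.7 -161.7
step [480.4 -54.7  62. ] -34.8 -78.6
step2 [551.8 -59.4  62. ] 36.7 -74.8
lstep [564.3  94.1  62. ] 30.6 79.2
```

arm_command --commands '[0.002,-0.004,0.015,1.5,0.002,-0.004,0.016,0,0.002,-0.003,0.014,0,0,0,0.01,0,0,0,0,0]'

```text
clock: 3.3
position: [508.3, -101.1, 84.9]
ee_rot: [0.062, 0.998, -0.003, 0.01]
contact_force: [-0.3, -0.4, 0.1]
gripper_width: 0.1
```

```bash
python3 st.py 0 -115 62.3
```

```text
t 3.3 pos [ 508.3 -101.1   84.9] box -1.5 -121.3 w 0.1 F [-0.3  -0.4   0.13] tau [ 0.03  0.06 -0.03]
toolx in box -1.0 0.003 z [ 0.02  -0.006 -1.   ]
shift tool mm [-1.   6.4 22.6]
```

arm_command --commands '[0,0.001,0.005,0,0,0,0.005,0,0,0,0.004,0,0,0,0.002,0,0,0,0,0]'

```text
clock: 3.8
position: [510.3, -100.6, 69.9]
ee_rot: [0.062, 0.998, -0.002, 0.012]
contact_force: [0.1, -0.2, -0.6]
gripper_width: -0.3
```

arm_command --commands '[0,0,0,0,0,0,0,0,0,0,0,0,0,0,0,0,0,0,0,0]'

```text
clock: 4.3
position: [510.9, -100.4, 70.5]
ee_rot: [0.062, 0.998, -0.002, 0.013]
contact_force: [0.2, -0.3, 0.3]
gripper_width: -0.2
```

```bash
python3 st.py 0 -115 62.3
```

```text
t 4.3 pos [ 510.9 -100.4   70.5] box 1.0 -120.3 w -0.2 F [ 0.21 -0.33  0.26] tau [-0.02  0.07  0.  ]
toolx in box -1.0 0.002 z [ 0.026 -0.006 -1.   ]
shift tool mm [1.3 5.3 8.2]
```

arm_command --commands '[0,0.001,0.002,0,0,0.001,0.0015,0,0,0.001,0.001,0,0,0,0.001,0,0,0,0,0]'

```text
clock: 4.8
position: [511.4, -97.1, 64.5]
ee_rot: [0.061, 0.998, -0.002, 0.013]
contact_force: [0.1, -0.4, -0.0]
gripper_width: -0.0
```

arm_command --commands '[0,0,0.001,0,0,0,0.0005,0,0,0,0.0005,0,0,0,0,0,0,0,0,0]'

```text
clock: 5.3
position: [511.6, -97.2, 62.4]
ee_rot: [0.062, 0.998, -0.002, 0.013]
contact_force: [0.6, 0.6, 0.3]
gripper_width: 0.1
```

arm_command --commands '[0,0,0.0005,0,0,0,0,0,0,0,0,0,0,0,0,0,0,0,0,0]'

```text
clock: 5.8
position: [511.7, -97.2, 62.3]
ee_rot: [0.061, 0.998, -0.002, 0.013]
contact_force: [-0.1, 0.4, 0.7]
gripper_width: -0.1
```

arm_command --commands '[0,0,0.0005,0,0,0,0,0,0,0,0,0,0,0,0,0,0,0,0,0]'

```text
clock: 6.3
position: [511.6, -97.2, 62.3]
ee_rot: [0.061, 0.998, -0.002, 0.013]
contact_force: [0.1, 0.1, 1.9]
gripper_width: -0.1
```

arm_command --commands '[0,0,0,0,0,0,0,0,0,0,0,0,0,0,0,0,0,0,0,0]'

```text
clock: 6.8
position: [511.7, -97.2, 62.3]
ee_rot: [0.061, 0.998, -0.002, 0.013]
contact_force: [-0.6, 0.7, 2.6]
gripper_width: -0.4
```

Touchdown on the right end: z 62.3 with about 2 N. Next I'll slide lightly along +y.

arm_command --commands '[0,0.003,0,0,0,0.003,0,0,0,0.003,0,0,0,0.003,0,0,0,0,0,0]'

```text
clock: 7.3
position: [513.6, -84.7, 62.3]
ee_rot: [0.061, 0.998, -0.003, 0.014]
contact_force: [-0.5, 0.1, 1.2]
gripper_width: -0.3
```

```bash
python3 st.py 0 -38 62.0
```

```text
t 7.3 pos [513.6 -84.7  62.3] box 1.8 -104.4 w -0.3 F [-0.51  0.11  1.19] tau [-0.13  0.18  0.01]
toolx in box -1.0 0.001 z [ 0.027 -0.007 -1.   ]
shift tool mm [ 2.  66.4 -0. ]
```

arm_command --commands '[0,0.004,0,0,0,0.004,0.0001,0,0,0.004,0,0,0,0.004,0.0001,0,0,0,0,0]'

```text
clock: 7.8
position: [516.0, -67.4, 62.3]
ee_rot: [0.061, 0.998, -0.003, 0.014]
contact_force: [0.6, -0.9, 1.7]
gripper_width: -0.2
```

arm_command --commands '[0,0.004,0,0,0,0.004,0.0001,0,0,0.004,0,0,0,0.004,0.0001,0,0,0,0,0]'

```text
clock: 8.3
position: [518.2, -50.0, 62.0]
ee_rot: [0.061, 0.998, -0.003, 0.014]
contact_force: [-0.3, -0.1, 2.7]
gripper_width: 0.2
```

```bash
python3 st.py 0 -38 62.0
```

```text
t 8.3 pos [518.2 -50.   62. ] box 2.2 -69.5 w 0.2 F [-0.3  -0.07  2.73] tau [-0.21  0.08 -0.04]
toolx in box -1.0 0.001 z [ 0.027 -0.007 -1.   ]
shift tool mm [ 2.2 31.5 -0.2]
```

z has fallen 0.3 mm, which is the step onto the middle part of the deck. I'll keep sliding towards the plate edge.

arm_command --commands '[0.0005,0.003,0,0,0.0005,0.003,0,0,0.0005,0.003,0,0,0.0005,0.002,0,0,0,0,0,0]'

```text
clock: 8.8
position: [517.6, -37.7, 61.8]
ee_rot: [0.061, 0.998, -0.003, 0.014]
contact_force: [0.1, -2.2, 2.5]
gripper_width: -0.5
```

arm_command --commands '[0,0.002,0.0002,0,0,0.002,0.0002,0,0,0.002,0.0002,0,0,0.002,0.0002,0,0,0,0,0]'

```text
clock: 9.3
position: [518.0, -28.7, 60.0]
ee_rot: [0.061, 0.998, -0.003, 0.013]
contact_force: [1.1, -0.2, 0.7]
gripper_width: -0.0
```

```bash
python3 st.py 0 -38 62.0
```

```text
t 9.3 pos [518.  -28.7  60. ] box -0.6 -48.3 w -0.0 F [ 1.11 -0.25  0.7 ] tau [0.07 0.08 0.05]
toolx in box -1.0 0.002 z [ 0.026 -0.007 -1.   ]
shift tool mm [-0.6 10.3 -2. ]
```

It dropped to z 60.0 at box y ≈ -48, so the fingertips are on the plate, where the camera put it. I'll move to the centre.

arm_command --commands '[0,0.003,0,0,0,0.003,0,0,0,0.003,0,0,0,0.001,0,0,0,0,0,0]'

```text
clock: 9.8
position: [519.3, -17.9, 60.0]
ee_rot: [0.061, 0.998, -0.003, 0.013]
contact_force: [-0.5, 0.2, 0.8]
gripper_width: -0.3
```

```bash
python3 st.py 0 -38 60.0
```

```text
t 9.8 pos [519.3 -17.9  60. ] box -0.5 -37.4 w -0.3 F [-0.48  0.23  0.78] tau [-0.    0.04  0.02]
toolx in box -1.0 0.002 z [ 0.026 -0.007 -1.   ]
shift tool mm [-0.5 -0.6  0.1]
```

Centred on the plate. Pressing gradually.

arm_command --commands '[0,0,0.001,0,0,0,0.001,0,0,0,0.001,0,0,0,0,0,0,0,0,0]'

```text
clock: 10.3
position: [519.4, -17.9, 58.9]
ee_rot: [0.061, 0.998, -0.003, 0.014]
contact_force: [-0.1, -0.0, -0.4]
gripper_width: 0.3
```

arm_command --commands '[0,0,0.001,0,0,0,0.001,0,0,0,0.0005,0,0,0,0,0,0,0,0,0]'

```text
clock: 10.8
position: [519.4, -17.9, 57.9]
ee_rot: [0.061, 0.998, -0.003, 0.014]
contact_force: [-0.4, 0.9, 2.1]
gripper_width: 0.1
```

arm_command --commands '[0,0,0.0015,0,0,0,0.0015,0,0,0,0.001,0,0,0,0,0,0,0,0,0]'

```text
clock: 11.3
position: [519.4, -17.9, 55.1]
ee_rot: [0.06, 0.998, -0.003, 0.013]
contact_force: [-1.7, 0.0, 4.2]
gripper_width: 0.1
```

arm_command --commands '[0,0,0.001,0,0,0,0.001,0,0,0,0.001,0,0,0,0,0,0,0,0,0]'

```text
clock: 11.8
position: [519.5, -17.8, 55.4]
ee_rot: [0.06, 0.998, -0.004, 0.013]
contact_force: [-1.4, 0.9, 4.9]
gripper_width: -0.1
```

```bash
python3 st.py 0 -38 60.0; python3 - <<'E'
from bench import arm
import cv2
im=arm.get_image("scene"); cv2.imwrite("pics/s2.png",im[:,:,::-1])
E
```

```text
t 11.8 pos [519.5 -17.8  55.4] box -0.4 -37.4 w -0.1 F [-1.37  0.89  4.89] tau [ 0.18  0.51 -0.01]
toolx in box -1.0 -0.002 z [ 0.026 -0.009 -1.   ]
shift tool mm [-0.6 -0.7 -4.5]
```

View pics/s2.png

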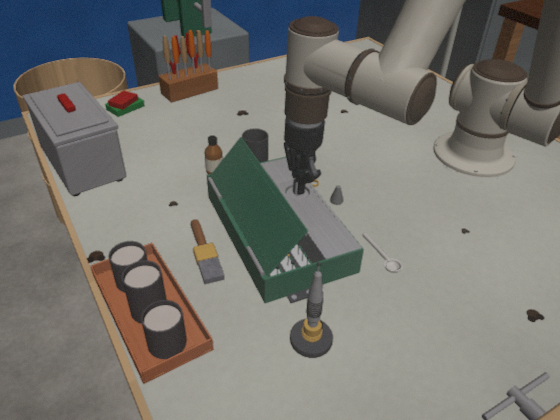

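The lid is swinging up. One more small push makes sure the plate is on its stop, then I'll release.

arm_command --commands '[0,0,0.001,0,0,0,0.001,0,0,0,0.001,0,0,0,0,0,0,0,0,0]'

```text
clock: 12.35
position: [519.4, -17.9, 55.2]
ee_rot: [0.059, 0.998, -0.004, 0.013]
contact_force: [-1.4, 0.5, 4.3]
gripper_width: -0.7
```

arm_command --commands '[0,0,0.002,0,0,0,0.002,0,0,0,0.002,0,0,0,0,0,0,0,0,0]'

```text
clock: 12.85
position: [519.5, -17.8, 55.6]
ee_rot: [0.058, 0.998, -0.005, 0.013]
contact_force: [-1.1, -0.4, 3.3]
gripper_width: -0.1
```

arm_command --commands '[0,0,0,0,0,0,0.001,0,0,0,0.001,0,0,0,0.001,0,0,0,0.001,0]'

```text
clock: 13.35
position: [519.5, -17.9, 54.8]
ee_rot: [0.057, 0.998, -0.006, 0.013]
contact_force: [-4.3, 1.8, 14.5]
gripper_width: -0.1
```

At z 54.8 the force rose to 14.5 N, so the plate is on its stop. I'll lift straight up now.

arm_command --commands '[0,0,-0.003,0,0,0,-0.006,0,0,0,-0.01,0,0,0,-0.015,0,0,0,-0.02,0]'

```text
clock: 13.85
position: [516.4, -17.6, 106.8]
ee_rot: [0.057, 0.998, -0.007, 0.009]
contact_force: [0.2, 0.6, 1.0]
gripper_width: 0.1
```

arm_command --commands '[0.01,0,-0.025,0,0.02,0,-0.03,0,0.02,0,-0.03,0,0.02,0,-0.03,0,0.02,0,-0.02,0]'

```text
clock: 14.35
position: [423.4, -5.3, 244.3]
ee_rot: [0.058, 0.998, -0.007, 0.009]
contact_force: [0.6, 1.1, 0.2]
gripper_width: 0.1
```

arm_command --commands '[0.01,0,-0.01,0,0,0,0,0,0,0,0,0,0,0,0,0,0,0,0,0]'

```text
clock: 14.85
position: [412.6, -3.7, 256.7]
ee_rot: [0.058, 0.998, -0.005, 0.011]
contact_force: [0.0, 1.2, 0.2]
gripper_width: 0.4
```

```bash
python3 st.py; python3 - <<'E'
from bench import arm
import cv2
for n in ("scene","top"):
    im=arm.get_image(n); cv2.imwrite(f"pics/{n}3.png",im[:,:,::-1])
E
```

```text
t 14.85 pos [412.6  -3.7 256.7] box -108.2 -36.2 w 0.4 F [0.04 1.24 0.24] tau [ 0.07  0.06 -0.08]
toolx in box -1.0 -0.005 z [ 0.022 -0.011 -1.   ]
```

View pics/scene3.png

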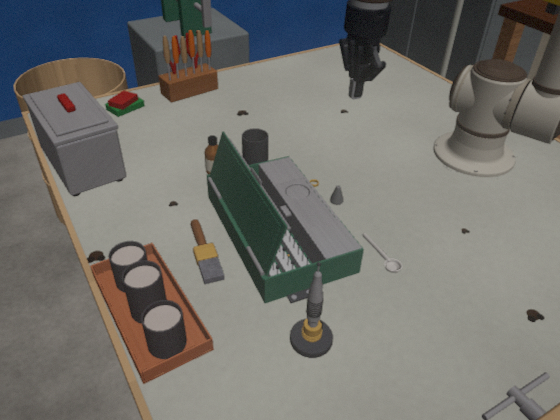

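View pics/top3.png

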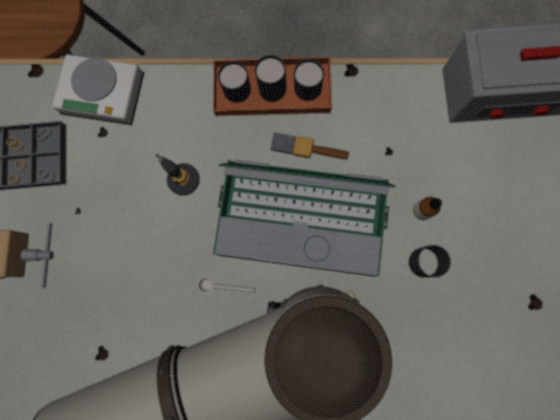

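The lid stands up, and the bystanders look unmoved in both views. Next I'll compare the lid's edge with its predicted position at 1.25 rad.

```bash
python3 - <<'E'
from bench import arm
from h import *
th=np.radians(-6.93);ex=np.array([np.cos(th),np.sin(th),0]);ey=np.array([-np.sin(th),np.cos(th),0])
c=np.array([524.4,19.2,0])+60*ex
for n in ("scene","top"):
    im=arm.get_image(n)[:,:,::-1].copy();ci=arm.camera_info(n)
    x0,y0=(180,110) if n=="scene" else (195,140)
    im=cv2.resize(im[y0:y0+190,x0:x0+210],None,fx=3,fy=3,interpolation=cv2.INTER_CUBIC)
    for a,col in ((1.25,(0,0,255)),(1.1,(255,255,0))):
        pts=[proj(ci,c+(87-109*np.cos(a))*ex+y*ey+np.array([0,0,62+109*np.sin(a)])) for y in (-159,159)]
        print(n,a,np.round(pts,1)); q=[tuple(int(v) for v in (p-[x0,y0])*3) for p in pts]
        cv2.line(im,q[0],q[1],col,1)
    cv2.imwrite(f"pics/{n}4.png",im)
E
```

```text
scene 1.25 [[224.7 129.7]
 [288.7 224.7]]
scene 1.1 [[231.8 131. ]
 [297.  225.3]]
top 1.25 [[395.7 190.1]
 [217.7 167.4]]
top 1.1 [[394.1 199.2]
 [217.  176.4]]
```

View pics/scene4.png

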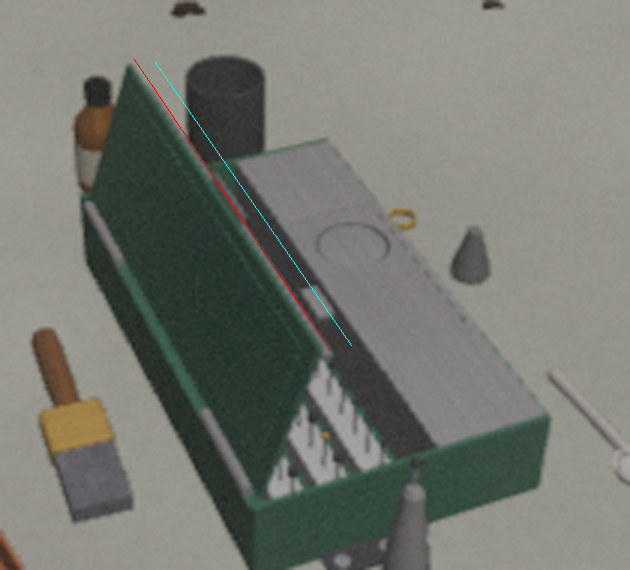

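View pics/top4.png

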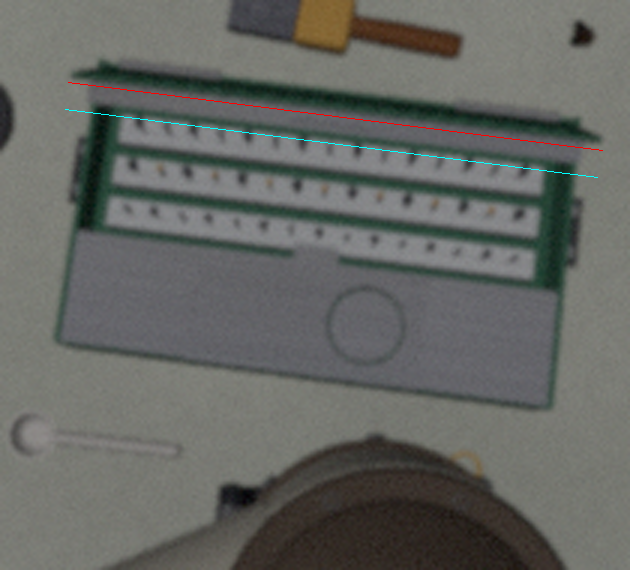

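The lid edge matches the 1.25 rad prediction in both views, within calibration. The hand is clear, so I'm handing the job in.

```bash
python3 -c "
from bench import arm
print(arm.read_state()['clock'],arm.job_done())"
```

```text
the job is handed in; nothing more can be done
15.05 None
```

The bur box is open and handed in at 15.05 s: the lid stands at its stop and the hand is clear, about 190 mm above the deck and in front of it.

- **Feeling:** With the fingers shut, I touched down on the right-hand (-y) bare end at z 62.3 mm with about 2 N. I slid along the deck at 1–3 N, feeling the 0.3 mm step down. The fingertips then dropped onto the plate, which I pressed at about 38 mm right of the deck middle, where all three cameras put it.
- **Pressing:** The lid was already swinging up at about 5 N, with the plate roughly 4.6 mm in. Three extra pushes to confirm the stop followed. The last, at z 54.8 mm, peaked at 14.5 N, which is more than the plate needs and the hardest the arm pressed anywhere.
- **Last checks:** The lid edge matches the 1.25 rad prediction within calibration in the scene view. In the top view it sits a few pixels beyond it, so no less open. The bystanders look unmoved by eye. In the last top picture the arm hides the cone and partly the ring, but the scene view shows both in place. No check failed. The force reading wandered by up to about 1 N with nothing touching.

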